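Turn the die round to the front of the bench turntable

TASK

Push on the pins at the rim of the bench turntable to spin it until the crimp die (the stepped steel block with a shank on top) has come round to the front and stands in line with the turntable's fixed pointer, then let the table stand still and move clear. Push gently with the fingers, do not grip the pins, do not touch, lift or upset the die or the other three things riding on the table, and leave the things on the bench where they are.

Things in the scene. Friction and masses are not known exactly. Their poses are not given: they have to be found in the camera images.
- carousel: the fixed foot of the turntable, a dark steel disc 176 mm dia. and 18 mm high, with a low flat arm that runs along its own -x axis (roughly towards the robot) under the platter and ends in the pointer: a dark upright tab 22 mm wide, 166 to 178 mm from the axis, up to 34 mm high. Origin: on the turning axis, at the bench surface, z up. Its -x axis is the front direction, in which the pointer stands; it never moves during the job
- platter (a joint): turn of the platter about the vertical axis through the carousel's origin, rad, positive counter-clockwise seen from above, no end stops. Aluminium disc 300 mm dia., underside 22 mm and upper face 34 mm above the bench, with a black rubber mat (232 mm dia., its top 36 mm above the bench) and a small hub cap. It turns freely both ways with a slight drag (about 2 N at a pin), and stops almost at once, wherever it is, when no longer pushed
- pin0 (a point): top centre of one of six identical upright steel pins (16 mm dia., standing 45 mm above the plate, 79 mm above the bench), 138 mm from the platter's axis, one every 60 degrees; it turns with the platter and can be pushed sideways
- pin1 (a point): top centre of one of six identical upright steel pins (16 mm dia., standing 45 mm above the plate, 79 mm above the bench), 138 mm from the platter's axis, one every 60 degrees; it turns with the platter and can be pushed sideways
- pin2 (a point): top centre of one of six identical upright steel pins (16 mm dia., standing 45 mm above the plate, 79 mm above the bench), 138 mm from the platter's axis, one every 60 degrees; it turns with the platter and can be pushed sideways
- pin3 (a point): top centre of one of six identical upright steel pins (16 mm dia., standing 45 mm above the plate, 79 mm above the bench), 138 mm from the platter's axis, one every 60 degrees; it turns with the platter and can be pushed sideways
- pin4 (a point): top centre of one of six identical upright steel pins (16 mm dia., standing 45 mm above the plate, 79 mm above the bench), 138 mm from the platter's axis, one every 60 degrees; it turns with the platter and can be pushed sideways
- pin5 (a point): top centre of one of six identical upright steel pins (16 mm dia., standing 45 mm above the plate, 79 mm above the bench), 138 mm from the platter's axis, one every 60 degrees; it turns with the platter and can be pushed sideways
- die: crimp die, the thing to bring to the front: a stepped steel block with a dark foot plate 33 x 56 mm, narrower above, with a round shank on top, 62 mm high in all, 0.2 to 0.45 kg. Stands loose on the platter, centre about 72 mm from its axis. Origin: centre of the underside, z up, 36 mm above the bench.
- cup: open round metal parts cup, 73 mm dia., 34 mm high. Stands loose on the platter, centre about 72 mm from its axis. Origin: centre of the underside, z up, 36 mm above the bench.
- tape_roll: roll of black tape lying flat, 55 mm dia., 19 mm high. Stands loose on the platter, centre about 72 mm from its axis. Origin: centre of the underside, z up, 36 mm above the bench.
- paper_roll: roll of white labels lying flat, 67 mm dia., 25 mm high. Stands loose on the platter, centre about 72 mm from its axis. Origin: centre of the underside, z up, 36 mm above the bench.
- oiler: drip oil bottle standing on the bench beside the turntable, 37 mm wide, 120 mm high; leave alone. Origin: centre of the underside
- pliers: blue crimping pliers lying on the bench, 202 mm long, 64 mm wide, 17 mm high; leave alone. Origin: underside, mid-length

How it is judged:
By the outcome, as a careful person would: the job done as asked, in the order asked, and still so for the second after the job is handed in, with the robot touching nothing.
It also fails if it takes over 72 s, if anything falls off the work surface, if the arm or the gripper's body presses on something with over 40 N, if the wrist force passes 120 N, or if a joint passes its speed limit or range.

ROBOT

A 6-joint arm with a two-finger parallel gripper is mounted at the origin on a cart in front of the work surface, level with it; the furniture and walls round the work are solid. World frame = base frame: x ahead of the robot, y to its left, z up, the work surface at z = 0. Lengths are in mm, angles in rad, forces in N, time in s.
With the tool pointing down it reaches from about 300 to 850 mm from the base axis. Payload 5.4 kg.
Tool frame: the origin (TCP) lies midway between the tips of the shut fingers; the grasp point (between the pads) lies 19 mm behind it (robot.grip_depth is the distance from the TCP to the grasp point, in mm); z points along the fingers, y is the line along which they close (so a half turn about z gives the same grasp; the last joint's range is limited). The gripper opens to 85 mm and grips with 20 to 120 N. Pads are 22 mm wide; open, the fingers measure 114 mm over their backs; the gripper's body (76 mm by 85 mm) begins 54 mm behind the grasp point. The pads swing forward as they close: fully open they stand 13 mm farther back than shut.
Start: joints at [-1.408, 0.158, 1.597, -0, 1.386, -0.21], TCP at [209.405, -535.496, 231.299] pointing down, gripper open.
Joint ranges: [-2.91, 2.91], [-0.94, 2.29], [0.18, 2.7], [-1.29, 4.43], [0.17, 2.64], [-3, 3]. Speed limits (rad/s): [2.57, 2.57, 3.14, 3.14, 3.14, 3.14].

INTERFACE

Orientations are given as a unit quaternion [x, y, z, w].
In Python, from workcell import robot gives the robot as it stands. The module is installed in compiled form; this text tells all that it offers.
- The arm moves only by the tool carry_out, never from a script. Its argument "rows" is a list of rows, each a list of 3 entries, a list of its own where there are three numbers: the opening, from 0 (shut) to 1 (fully open), then the shift along the tool's x, y, z in cm, then the turn about the tool's z in rad. A call has 1 to 12 rows; each row is the pose to reach, as a shift and turn from the pose commanded when the call began, along the tool's axes at that moment; what a row does not reach only later rows make up. A row lasts 1/10 s, in which the tool goes at most 50 mm and 8.59 degrees, less where a joint would pass 70% of its speed; a pose out of reach is approached as far as the arm can. A call with a gripper value outside its range is refused whole. The fingers move at their own pace and stop on an object; the grip force is fixed at half the most. Time passes only in rows, so rows that repeat a pose let the fingers close. It gives the time, the measured TCP pose, the force, the opening and the grip force at its end, in the units of the state.
- robot.observe(): the state, without advancing time (a new reading comes with each control period).
- robot.get_image(name): name is "scene" or "top" or "wrist"; returns the picture (384x512x3 uint8, red, green, blue); there is no depth.
- robot.camera_model(name): a dict with "camera_matrix" (3x3 intrinsics, pixels), "camera_from_world" (4x4, takes a point from world to camera coordinates). Camera axes: x right, y down, z forward; pixel columns grow to the right and rows downward; lengths in mm; the calibration is good to about 2 mm. A picture is of the moment at which its call begins: read the wrist's pose just before it. camera_model takes no time and is no camera call; for the wrist camera it gives the pose at the moment of the call.
- robot.close_job(): hands the job in; it is judged then, once.
The state is a dict: "time": time; "qpos": joint angles; "qvel": joint speeds; "joint_efforts": joint torques, N m; "tcp_pos": TCP position; "ee_rot": TCP orientation; "force": force on the tool from outside, world axes, zero at the start; "ft_torque": the same for the moment, N m; "width": opening from 0.0 (shut) to 1.0 (fully open); "grasp_force": force on a finger pad.
Only numpy, scipy, OpenCV 4.12 (cv2) and the standard library are available. Lean on these libraries where they do the work, as an engineer would, in place of code of your own. Each camera call takes 0.05 s, during which the arm holds its last target. There are 200 camera calls.

## Working session

There is one attempt and no reset: what is moved stays moved. The work goes in short steps, Python scripts to look and compute and a tool call to move; the robot and the scene stay as the last step left them, time stands still between calls to the robot, and variables do not carry over. Pictures are saved under pics/ and viewed, at most 10 in all, crops included, and the job is handed in when it is done.

Besides the shell and the picture viewer there is one more tool, called after "Request:" as a command line: name --argument value ..., lists and objects as JSON in quotes. carry_out: Moves the arm, as the interface text tells. Its arguments: {"type":"object","properties":{"rows":{"type":"array","items":{"type":"array"}}},"required":["rows"]}

```bash
mkdir -p pics
python3 - <<'E'
from workcell import robot
import cv2
for n in("top","scene"):
    im=robot.get_image(n); cv2.imwrite(f"pics/{n}0.png",im[:,:,::-1]); m=robot.camera_model(n); print(n,m["camera_matrix"],m["camera_from_world"])
s=robot.observe();print(s["time"],s["tcp_pos"],s["ee_rot"],s["force"])
E
```

```text
top [[379.72965108   0.         257.27634549]
 [  0.         379.72965108 191.8517181 ]
 [  0.           0.           1.        ]] [[-5.84336212e-03 -9.99979654e-01 -2.55881174e-03  3.35796461e+02]
 [-9.96117223e-01  6.04553447e-03 -8.78289782e-02  5.50218335e+02]
 [ 8.78426605e-02  2.03565992e-03 -9.96132282e-01  9.96151459e+02]
 [ 0.00000000e+00  0.00000000e+00  0.00000000e+00  1.00000000e+00]]
scene [[350.35037141   0.         250.86588416]
 [  0.         350.35037141 194.99792895]
 [  0.           0.           1.        ]] [[ 4.58405009e-01 -8.88615226e-01  1.50939702e-02  3.49553045e+01]
 [-4.77463858e-01 -2.60560025e-01 -8.39128558e-01  4.25076653e+02]
 [ 7.49595299e-01  3.77453909e-01 -5.43723675e-01  4.84652832e+02]
 [ 0.00000000e+00  0.00000000e+00  0.00000000e+00  1.00000000e+00]]
0.1 [ 209.31018734 -534.96413977  230.39751119] [ 9.82678999e-01  1.85313918e-01  2.41368547e-05 -8.57512204e-04] [ 0.1029603   0.44460891 -0.4187964 ]
```

View pics/top0.png

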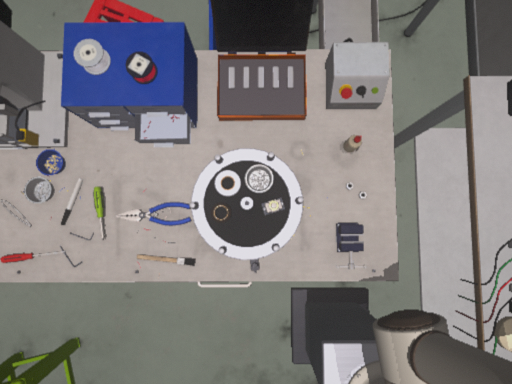

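View pics/scene0.png

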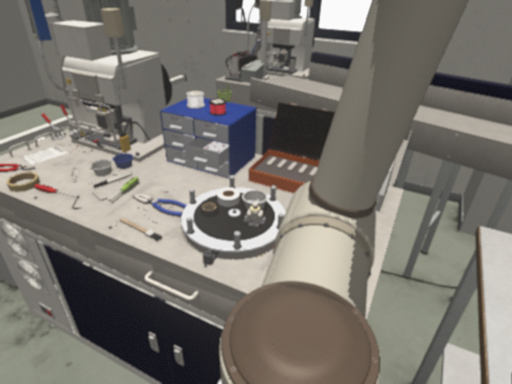

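The top view shows the platter centred near (247,203), the die near (273,206), the pointer near (255,266), the cup at (260,178), the labels at (228,183) and the tape at (221,212). The oiler is at (354,143) and the pliers are left of the table.

```bash
cat > h.py <<'E'
import numpy as np, cv2
from workcell import robot
def ray(n,px,z,m=None):
    m=m or robot.camera_model(n); K=m["camera_matrix"];T=m["camera_from_world"];R=T[:3,:3]
    c=-R.T@T[:3,3]; d=R.T@np.linalg.solve(K,[*px,1]); return (c+d*(z-c[2])/d[2])[:2]
def proj(n,p,m=None):
    m=m or robot.camera_model(n); q=m["camera_matrix"]@(m["camera_from_world"]@[*p,1])[:3]; return q[:2]/q[2]
E
python3 - <<'E'
from h import *
im=cv2.imread("pics/top0.png")
c=im[140:280,180:315]; cv2.imwrite("pics/crop0.png",cv2.resize(c,None,fx=4,fy=4,interpolation=cv2.INTER_CUBIC))
w=(im.min(2)>185).astype(np.uint8); w[:140]=0;w[280:]=0;w[:,:180]=0;w[:,315:]=0
cs,_=cv2.findContours(w,cv2.RETR_EXTERNAL,cv2.CHAIN_APPROX_NONE)
k=cv2.convexHull(max(cs,key=cv2.contourArea)); e=cv2.fitEllipse(k); print(e, ray("top",e[0],34))
for p in [(255,266),(354,143)]: print(p,ray("top",p,34))
E
```

```text
((246.5775909423828, 203.63922119140625), (110.33316040039062, 110.78082275390625), 43.18485641479492) [520.12258662 361.09752256]
(255, 266) [356.51810123 339.59353581]
(354, 143) [681.83111441  71.32377779]
```

View pics/crop0.png

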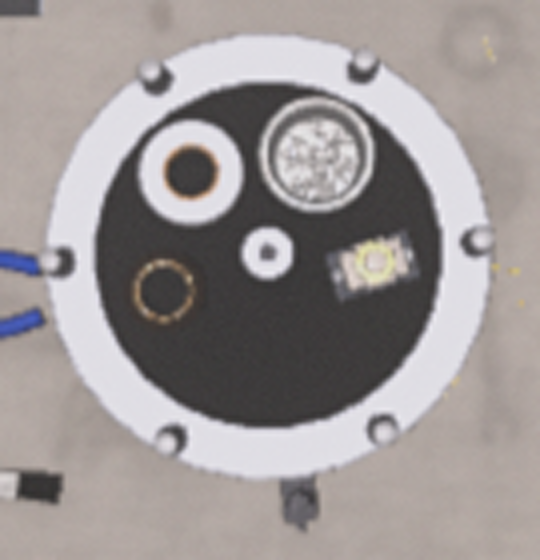

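Run:
```python
from h import *
o=lambda p:((p[0]+.5)/4-.5+180,(p[1]+.5)/4-.5+140)
P=np.array([ray("top",o(p),79) for p in [(155,72),(364,60),(482,238),(384,425),(173,434),(54,260)]])
C=P.mean(0);print("C",C,np.linalg.norm(P-C,axis=1));ang=lambda q,C=C:np.degrees(np.arctan2(q[1]-C[1],q[0]-C[0]))
for p in P:print(p.round(),ang(p))
print("hub",ray("top",o((267,252)),40))
for n,p,z in [("shank",(376,260),98),("foot",(374.5,266),40),("ptr",(300,503),34),("cup",(317,154),70),("lab",(190,172),61),("tape",(163,291),55)]:
    q=ray("top",o(p),z);print(n,q,ang(q),np.hypot(*(q-C)))
R=[ray("top",o(p),40) for p in[(328,258),(410,232),(420,275),(340,300)]];print(np.mean(R,0),ang(np.mean(R,0)))
```

```text
C [523.37450537 359.1889586 ] [134.08664534 134.65996615 135.57586069 133.62303924 132.0155544
 136.42879581]
[636. 432.] 32.7312016906707
[643. 298.] -27.225054361089526
[528. 224.] -87.95481761191996
[411. 287.] -147.3483354786517
[406. 420.] 152.7403344719152
[516. 495.] 93.15814000030724
hub [522.46465228 361.44099352]
shank [513.60776449 291.89763448] -98.25830842872932 67.99640820888993
foot [512.79176826 290.55601374] -98.76558880549595 69.44404542187355
ptr [358.13884248 340.56700048] -173.56993219417774 166.28169356813217
cup [583.68663724 328.09443979] -27.273818353184627 67.85589399944072
lab [573.54286562 410.63584183] 45.72085745314617 71.85851490232307
tape [496.62399799 428.56647063] 111.08558864154146 74.35609471139018
[512.64969889 290.54397629] -98.87986718333558
```

```bash
cat >> h.py <<'E'
from scipy.spatial.transform import Rotation as Ro
def shift(p,a_deg):
    s=robot.observe();R=Ro.from_quat(s["ee_rot"]).as_matrix();a=np.degrees(np.arctan2(R[1,0],R[0,0]))
    t=(a-a_deg+180)%360-180
    print("xyz_tool cm",(R.T@(np.array(p)-s["tcp_pos"])/10).round(2),"turn",np.radians(t).round(3),"| now",s["tcp_pos"].round(1),"a",a.round(1),"q6",s["qpos"][5].round(2),"t",s["time"],"F",np.array(s["force"]).round(1))
E
python3 -c "
from h import *
shift((567,220,150),180)"
```

```text
xyz_tool cm [ 60.81 -57.27   8.16] turn -2.769 | now [ 209.3 -535.   230.4] a 21.4 q6 -0.21 t 0.1 F [ 0.1  0.4 -0.4]
```

Request:
carry_out --rows '[[0, [3, -3, 0], -0.1], [0, [7, -6, 0], -0.2], [0, [10, -9.5, 0], -0.35], [0, [13.5, -13, 0], -0.5], [0, [17, -16, 0], -0.65], [0, [20, -19, 0], -0.8], [0, [24, -22, 0], -0.95], [0, [27, -25.5, 0], -1.1], [0, [30.5, -28.5, 0], -1.25], [0, [34, -32, 0], -1.4], [0, [37, -35, 0], -1.55], [0, [40, -38, 0], -1.7]]'

```text
time: 1.3
tcp_pos: [443.7, -33.9, 231.1]
ee_rot: [0.506, 0.862, -0.0, -0.0]
force: [1.2, -0.7, 0.4]
width: -0.004
grasp_force: 0.0
```

```bash
python3 -c "
from h import *
shift((567,220,150),180)"
```

```text
xyz_tool cm [16.17 23.14  8.1 ] turn -1.062 | now [443.7 -33.9 231.1] a 119.1 q6 -0.86 t 1.3 F [ 1.2 -0.7  0.4]
```

Request:
carry_out --rows '[[0, [2, 3, 1], -0.14], [0, [4, 6, 2], -0.28], [0, [6.5, 9, 3], -0.42], [0, [8.5, 12, 4], -0.56], [0, [11, 15.5, 5], -0.7], [0, [13, 19, 6], -0.84], [0, [15, 21.5, 7], -0.98], [0, [16.2, 23.1, 8.1], -1.06], [0, [16.2, 23.1, 8.1], -1.06], [0, [16.2, 23.1, 8.1], -1.06]]'

```text
time: 2.3
tcp_pos: [567.5, 217.0, 149.6]
ee_rot: [0.005, 1.0, -0.0, -0.001]
force: [0.4, -0.9, 0.3]
width: 0.0
grasp_force: 0.0
```

Run:
```python
from h import *
shift((567,220,50),180)
im=robot.get_image("top")
cv2.imwrite("pics/top1.png",cv2.resize(im[120:290,170:350,::-1],None,fx=3,fy=3,interpolation=cv2.INTER_CUBIC))
```

```text
xyz_tool cm [0.03 0.31 9.96] turn -0.01 | now [567.5 217.  149.6] a 179.5 q6 -1.39 t 2.3 F [ 0.4 -0.9  0.3]
```

View pics/top1.png

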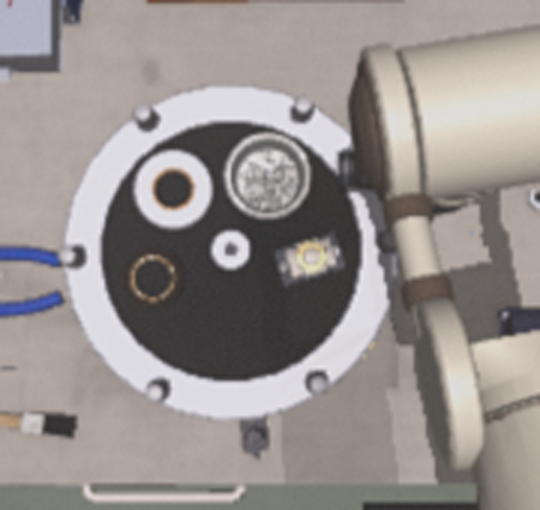

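The top view shows the gripper at the right rim with the pin gap free. The wrist block at crop (450,120) might sit over the oiler, so I'll check the scene view before going down.

Run:
```python
from h import *
im=robot.get_image("scene")
print(proj("scene",(682,71,0)),proj("scene",(682,71,120)),proj("scene",(567,217,150)))
cv2.imwrite("pics/sc1.png",cv2.resize(im[60:300,140:440,::-1],None,fx=2.4,fy=2.4,interpolation=cv2.INTER_CUBIC))
```

```text
[348.32902783 222.72875347] [355.63373874 187.7712536 ] [291.02257351 184.1965591 ]
```

View pics/sc1.png

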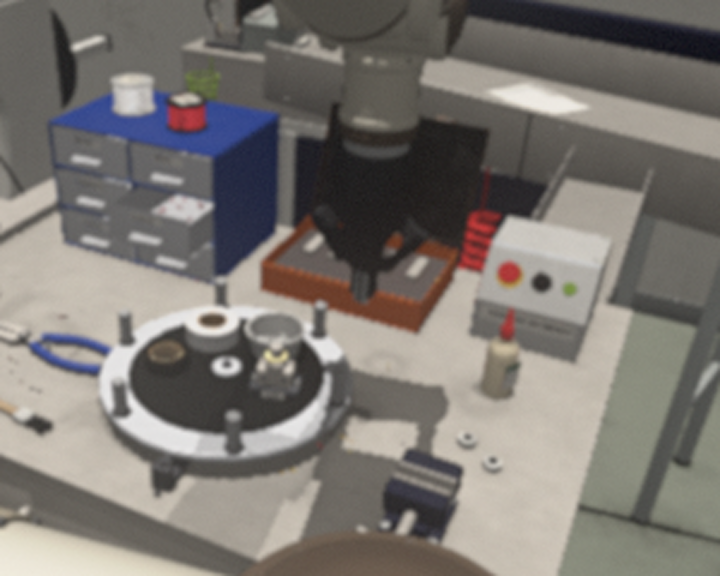

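Run:
```python
from h import *
C=np.array([521.5,360.5])
for a in (-27,-87.5,-147,153,93,33):
    r=np.radians(a);x,y=C+138*np.array([np.cos(r),np.sin(r)])
    print(a,((proj("scene",(x,y,79))-[140,60])*2.4).round(),((proj("scene",(x,y,34))-[140,60])*2.4).round())
```

```text
-27 [320. 302.] [319. 333.]
-87.5 [339. 369.] [337. 401.]
-147 [235. 413.] [235. 447.]
153 [119. 378.] [123. 411.]
93 [125. 310.] [127. 341.]
33 [220. 278.] [221. 308.]
```

The pin is visible in shadow at (339,385) in that crop. The oiler at (500,365) and everything else are well clear of the gripper, so I'll descend.

Request:
carry_out --rows '[[0, [0, 0.1, 1], 0], [0, [0, 0.3, 3], 0], [0, [0, 0.3, 5], 0], [0, [0, 0.3, 7], 0], [0, [0, 0.3, 8.4], 0], [0, [0, 0.3, 9.2], 0], [0, [0, 0.3, 9.4], 0], [0, [0.3, 0.3, 9.4], 0], [0, [0.7, 0.3, 9.4], 0], [0, [1.1, 0.3, 9.4], 0], [0, [1.4, 0.3, 9.4], 0], [0, [1.4, 0.3, 9.4], 0]]'

```text
time: 3.6
tcp_pos: [553.7, 220.5, 56.6]
ee_rot: [0.004, 1.0, 0.0, 0.0]
force: [0.3, -0.2, -0.1]
width: -0.001
grasp_force: 0.0
```

```bash
cat >> h.py <<'E'
def arc(phis,C=(521.5,360.5),r=142.6,a0=-80.1,z=56):
    for f in phis:
        t=np.radians(a0-f); shift((C[0]+r*np.cos(t),C[1]+r*np.sin(t),z),180-f)
E
python3 -c "
from h import *
arc([0,5,10,15,20,25])"
```

```text
xyz_tool cm [ 0.77 -0.06  0.06] turn -0.009 | now [553.7 220.5  56.6] a 179.5 q6 -1.39 t 3.6 F [ 0.3 -0.2 -0.1]
xyz_tool cm [ 2.   -0.23  0.06] turn 0.079 | now [553.7 220.5  56.6] a 179.5 q6 -1.39 t 3.6 F [ 0.3 -0.2 -0.1]
xyz_tool cm [ 3.24 -0.29  0.06] turn 0.166 | now [553.7 220.5  56.6] a 179.5 q6 -1.39 t 3.6 F [ 0.3 -0.2 -0.1]
xyz_tool cm [ 4.49 -0.24  0.06] turn 0.253 | now [553.7 220.5  56.6] a 179.5 q6 -1.39 t 3.6 F [ 0.3 -0.2 -0.1]
xyz_tool cm [ 5.72 -0.09  0.06] turn 0.341 | now [553.7 220.5  56.6] a 179.5 q6 -1.39 t 3.6 F [ 0.3 -0.2 -0.1]
xyz_tool cm [6.94 0.17 0.06] turn 0.428 | now [553.7 220.5  56.6] a 179.5 q6 -1.39 t 3.6 F [ 0.3 -0.2 -0.1]
```

Request:
carry_out --rows '[[0, [0.3, 0, 0], 0], [0, [0.6, -0.1, 0], 0], [0, [0.9, -0.1, 0], 0], [0, [1.3, -0.1, 0], 0.03], [0, [1.8, -0.2, 0], 0.06], [0, [2.3, -0.2, 0], 0.1], [0, [2.9, -0.3, 0], 0.14], [0, [3.5, -0.3, 0], 0.18], [0, [4.1, -0.3, 0], 0.225], [0, [4.7, -0.2, 0], 0.27], [0, [5.3, -0.1, 0], 0.31], [0, [5.7, -0.1, 0], 0.34]]'

```text
time: 4.8
tcp_pos: [496.9, 220.0, 56.5]
ee_rot: [0.175, 0.985, 0.0, 0.0]
force: [2.6, -0.2, 0.3]
width: 0.002
grasp_force: 0.8
```

Run:
```python
from h import *
arc([20,25,30,35,40,45])
im=robot.get_image("top")
cv2.imwrite("pics/top2.png",cv2.resize(im[140:280,180:315,::-1],None,fx=4,fy=4,interpolation=cv2.INTER_CUBIC))
```

```text
xyz_tool cm [0.04 0.   0.05] turn -0.002 | now [496.9 220.   56.5] a 159.9 q6 -1.03 t 4.8 F [ 2.6 -0.2  0.3]
xyz_tool cm [ 1.27 -0.16  0.05] turn 0.085 | now [496.9 220.   56.5] a 159.9 q6 -1.03 t 4.8 F [ 2.6 -0.2  0.3]
xyz_tool cm [ 2.52 -0.22  0.05] turn 0.173 | now [496.9 220.   56.5] a 159.9 q6 -1.03 t 4.8 F [ 2.6 -0.2  0.3]
xyz_tool cm [ 3.76 -0.16  0.05] turn 0.26 | now [496.9 220.   56.5] a 159.9 q6 -1.03 t 4.8 F [ 2.6 -0.2  0.3]
xyz_tool cm [4.99 0.   0.05] turn 0.347 | now [496.9 220.   56.5] a 159.9 q6 -1.03 t 4.8 F [ 2.6 -0.2  0.3]
xyz_tool cm [6.21 0.27 0.05] turn 0.435 | now [496.9 220.   56.5] a 159.9 q6 -1.03 t 4.8 F [ 2.6 -0.2  0.3]
```

View pics/top2.png

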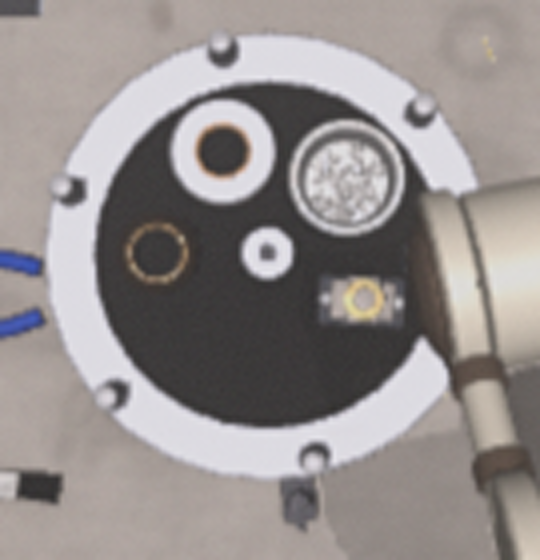

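The table has turned about 20° and everything is riding along undisturbed. The force is 2.6 N. I'll continue.

Request:
carry_out --rows '[[0, [0.3, 0, 0], 0.02], [0, [0.8, -0.1, 0], 0.05], [0, [1.3, -0.2, 0], 0.085], [0, [1.9, -0.2, 0], 0.13], [0, [2.5, -0.2, 0], 0.17], [0, [3.1, -0.2, 0], 0.215], [0, [3.8, -0.2, 0], 0.26], [0, [4.4, -0.1, 0], 0.305], [0, [5.0, 0, 0], 0.35], [0, [5.5, 0.1, 0], 0.38], [0, [5.9, 0.2, 0], 0.41], [0, [6.2, 0.3, 0], 0.435]]'

```text
time: 6.05
tcp_pos: [439.6, 243.7, 56.4]
ee_rot: [0.382, 0.924, -0.0, 0.0]
force: [-0.0, -2.4, -0.1]
width: 0.004
grasp_force: 0.9
```

Run:
```python
from h import *
arc([45,50,55,60,65,68])
```

```text
xyz_tool cm [0.01 0.   0.04] turn 0.0 | now [439.6 243.7  56.4] a 135.0 q6 -0.52 t 6.05 F [-0.  -2.4 -0.1]
xyz_tool cm [ 1.25 -0.16  0.04] turn 0.088 | now [439.6 243.7  56.4] a 135.0 q6 -0.52 t 6.05 F [-0.  -2.4 -0.1]
xyz_tool cm [ 2.49 -0.21  0.04] turn 0.175 | now [439.6 243.7  56.4] a 135.0 q6 -0.52 t 6.05 F [-0.  -2.4 -0.1]
xyz_tool cm [ 3.73 -0.15  0.04] turn 0.262 | now [439.6 243.7  56.4] a 135.0 q6 -0.52 t 6.05 F [-0.  -2.4 -0.1]
xyz_tool cm [4.96 0.01 0.04] turn 0.349 | now [439.6 243.7  56.4] a 135.0 q6 -0.52 t 6.05 F [-0.  -2.4 -0.1]
xyz_tool cm [5.7  0.16 0.04] turn 0.402 | now [439.6 243.7  56.4] a 135.0 q6 -0.52 t 6.05 F [-0.  -2.4 -0.1]
```

Request:
carry_out --rows '[[0, [0.3, 0, 0], 0.02], [0, [0.8, -0.1, 0], 0.05], [0, [1.3, -0.2, 0], 0.09], [0, [1.9, -0.2, 0], 0.13], [0, [2.5, -0.2, 0], 0.175], [0, [3.1, -0.2, 0], 0.22], [0, [3.7, -0.1, 0], 0.26], [0, [4.2, -0.1, 0], 0.295], [0, [4.6, 0, 0], 0.325], [0, [4.9, 0, 0], 0.345], [0, [5.1, 0, 0], 0.36], [0, [5.2, 0, 0], 0.367]]'

```text
time: 7.25
tcp_pos: [403.2, 280.7, 56.4]
ee_rot: [0.544, 0.839, 0.0, 0.0]
force: [1.6, -0.8, -0.7]
width: -0.008
grasp_force: 0.7
```

Run:
```python
from h import *
arc([66,70,75])
im=robot.get_image("top")
cv2.imwrite("pics/top3.png",cv2.resize(im[140:280,180:315,::-1],None,fx=4,fy=4,interpolation=cv2.INTER_CUBIC))
```

```text
xyz_tool cm [0.02 0.01 0.04] turn 0.001 | now [403.2 280.7  56.4] a 114.0 q6 -0.06 t 7.25 F [ 1.6 -0.8 -0.7]
xyz_tool cm [ 1.01 -0.13  0.04] turn 0.07 | now [403.2 280.7  56.4] a 114.0 q6 -0.06 t 7.25 F [ 1.6 -0.8 -0.7]
xyz_tool cm [ 2.25 -0.2   0.04] turn 0.158 | now [403.2 280.7  56.4] a 114.0 q6 -0.06 t 7.25 F [ 1.6 -0.8 -0.7]
```

View pics/top3.png

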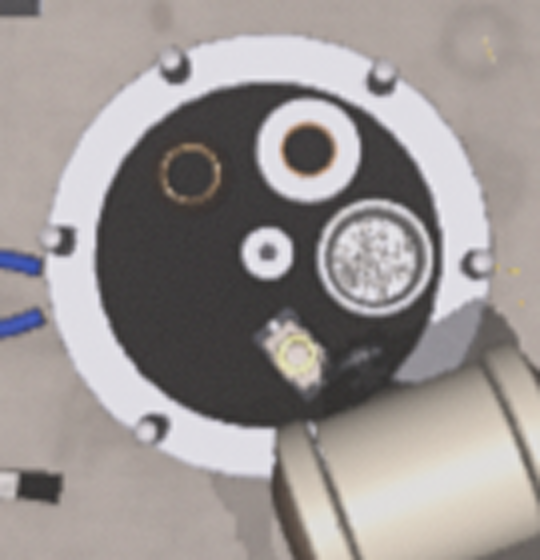

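The die shank is at (298,354), the hub at (267,252), and the pins have turned with the table. The gripper at (360,360) is clear of the die.

Run:
```python
from h import *
o=lambda p:((p[0]+.5)/4-.5+180,(p[1]+.5)/4-.5+140)
A=[(155,72),(364,60),(482,238),(384,425),(173,434),(54,260)]
B=[(175,64),(384,72),(482,260),(153,427),(54,238)]
for C in [(522.5,361.4),(521.3,360.5)]:
    C=np.array(C);f=lambda p,z:(lambda q:np.degrees(np.arctan2(q[1],q[0])))(ray("top",o(p),z)-C)
    a=np.array([f(p,79) for p in A]);b=np.array([f(p,79) for p in B])
    m=lambda v:np.degrees(np.angle(np.exp(6j*np.radians(v)).mean()))/6
    print("pins",m(a),m(b),"turn",(m(a)-m(b))%60,"die",f((376,260),98),f((374.5,266),40),f((298,354),98),f((291,353),42),"ptr",f((300,503),34),f((300,485),34))
```

```text
pins -27.310226920055076 26.551767942673575 turn 6.1380051372713496 die -97.29089738495368 -97.8030267864205 -162.76614751106624 -166.860848770595 ptr -172.77620353104365 -172.20950592355555
pins -27.312870571934187 26.572461722289418 turn 6.114667705776398 die -96.39772952845038 -96.93558452384828 -163.18771126593563 -167.3776620197771 ptr -173.03482943549884 -172.48281817183505
```

Request:
carry_out --rows '[[0, [0.2, 0, 0], 0.01], [0, [0.5, -0.1, 0], 0.03], [0, [0.9, -0.1, 0], 0.06], [0, [1.3, -0.2, 0], 0.09], [0, [1.6, -0.2, 0], 0.115], [0, [1.9, -0.2, 0], 0.13], [0, [2.0, -0.2, 0], 0.14], [0, [2.1, -0.2, 0], 0.148], [0, [2.1, -0.2, 0], 0.148]]'

```text
time: 8.2
tcp_pos: [392.4, 299.1, 56.2]
ee_rot: [0.605, 0.796, -0.0, -0.0]
force: [0.8, -0.3, -0.4]
width: -0.002
grasp_force: 0.1
```

Run:
```python
from h import *
arc([74.4])
shift((410,190,56),106)
```

```text
xyz_tool cm [-0.01  0.04  0.02] turn -0.0 | now [392.4 299.1  56.2] a 105.6 q6 0.13 t 8.2 F [ 0.8 -0.3 -0.4]
xyz_tool cm [-10.98  -1.23   0.02] turn -0.007 | now [392.4 299.1  56.2] a 105.6 q6 0.13 t 8.2 F [ 0.8 -0.3 -0.4]
```

Request:
carry_out --rows '[[0, [-0.5, 0, 0], 0], [0, [-1.5, 0, 0], 0], [0, [-3.5, -0.3, 0], 0], [0, [-6, -0.7, 0], 0], [0, [-8.5, -1, 0], 0], [0, [-11, -1.2, 0], 0], [0, [-14, -1.5, -2], 0], [0, [-18, -1.8, -5], 0], [0, [-22, -2, -8], 0], [0, [-25, -2, -10], 0], [0, [-25, -2, -10], 0], [0, [-25, -2, -10], 0]]'

```text
time: 9.4
tcp_pos: [440.6, 52.1, 156.3]
ee_rot: [0.606, 0.796, 0.0, 0.0]
force: [-0.8, -0.5, -0.7]
width: -0.007
grasp_force: 0.0
```

Run:
```python
from h import *
shift((392.4,299,56),105.6)
im=robot.get_image("top")
cv2.imwrite("pics/top4.png",cv2.resize(im[140:280,180:315,::-1],None,fx=4,fy=4,interpolation=cv2.INTER_CUBIC))
```

```text
xyz_tool cm [25.08  1.94 10.04] turn -0.002 | now [440.6  52.1 156.3] a 105.5 q6 -0.43 t 9.4 F [-0.8 -0.5 -0.7]
```

View pics/top4.png

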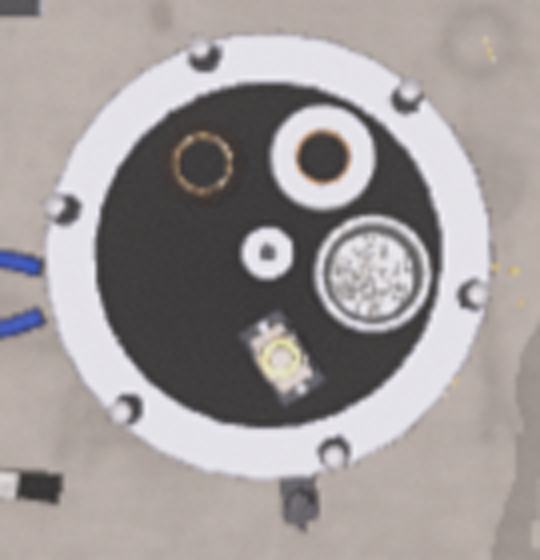

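Nothing hides the view now: die shank at (280,359), foot corners about (240,328), (276,310), (326,378), (288,405), pointer tab at (300,503).

Run:
```python
from h import *
o=lambda p:((p[0]+.5)/4-.5+180,(p[1]+.5)/4-.5+140)
im=robot.get_image("top"); g=im.mean(2)
# tab columns: dark band
for r in (262,264,266,268,270):
    x=np.arange(245,266);w=np.clip(g[r,245:266].max()-25-g[r,245:266],0,None);print(r,(w*x).sum()/w.sum(),ray("top",((w*x).sum()/w.sum(),r),25))
h=im.astype(int); y0,y1,x0,x1=222,237,242,258
yel=(h[y0:y1,x0:x1,0]-h[y0:y1,x0:x1,2]).clip(20)-20; yy,xx=np.mgrid[y0:y1,x0:x1]
s=((xx*yel).sum()/yel.sum(),(yy*yel).sum()/yel.sum());print("yellow ring",s,o((280,359)))
f=np.mean([(240,328),(276,310),(326,378),(288,405)],0)
B=[(206,50),(409,91),(474,292),(336,448),(126,406),(64,204)]
P=np.array([ray("top",o(p),79) for p in B]);print("pinC",P.mean(0))
for C in [(522.5,361.4),(521.3,360.5)]:
    C=np.array(C);F=lambda q:np.degrees(np.arctan2(*(q-C)[::-1]))
    b=np.array([F(p) for p in P]);print("pins",np.degrees(np.angle(np.exp(6j*np.radians(b)).mean()))/6,
     "shank",F(ray("top",s,98)),F(ray("top",o((280,359)),98)),"foot",F(ray("top",o(f),42)),"ptr",F(ray("top",o((300,503)),34)))
```

```text
262 254.32794307891328 [366.01902276 341.3969305 ]
264 255.00858085808582 [360.78752249 339.62493039]
266 254.87007874015748 [355.57290859 340.01857518]
268 254.68882978723406 [350.36367189 340.52473974]
270 253.80162601626017 [345.1695121 342.8937682]
yellow ring (np.float64(249.261231281198), np.float64(228.52828618968385)) (249.625, 229.375)
pinC [523.16161547 358.86767568]
pins 17.74179683403968 shank -172.69376112311397 -172.19086628046995 foot -171.66857419566074 ptr -172.77620353104365
pins 17.743180406729625 shank -173.32706569158128 -172.7946712769197 foot -172.27820369896426 ptr -173.03482943549884
```

```bash
python3 -c "
from h import *
print(robot.close_job())"
```

```text
the job is handed in; nothing more can be done
None
```

The turntable was pushed about 75° clockwise and the die now stands in line with the pointer, within about 1° by my camera measurement; the table is at rest, the arm is clear, and the job is handed in.

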